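Feel the locating pin into the sample fixture's plate

ROBOT

A 6-joint arm with a two-finger parallel gripper is mounted at the origin on a cart in front of the work surface, level with it; the furniture and walls round the work are solid. World frame = base frame: x ahead of the robot, y to its left, z up, the work surface at z = 0. Lengths are in m, angles in degrees, forces in N, time in s.
With the tool pointing down it reaches from about 0.4 to 0.925 m from the base axis. Payload 12.5 kg.
Tool frame: the origin (TCP) lies between the finger pads; the fingertips stand 17 mm ahead of it and the grasp point (between the pads) lies 2 mm behind it (tip_extent is the z of the fingertips in the tool frame, in m); z points along the fingers, y is the line along which they close (so a half turn about z gives the same grasp; the last joint's range is limited). The gripper opens to 95 mm and grips with 3 to 60 N. Pads are 20 mm wide; open, the fingers measure 119 mm over their backs; the gripper's body (75 mm by 180 mm) begins 59 mm behind the grasp point.
Start: joints at [58.923, 28.126, 89.318, -0, 62.55, -6.05], TCP at [0.264, 0.566, 0.193] pointing down, gripper open.
Joint ranges: [-177.58, 177.58], [-47.91, 125.51], [2.72, 160], [-65.01, 245.01], [3.68, 167.84], [-153.87, 153.87]. Speed limits (degrees/s): [127.2, 127.2, 159.86, 180, 180, 180].

INTERFACE

Orientations are given as [roll, pitch, yaw] about the fixed x, y, z axes, in that order (R = Rz(yaw) Ry(pitch) Rx(roll)).
In Python, from bench import observe, snapshot, camera_info, finish_job, cut_out, mark_of, tip_extent gives the robot as it stands.
- The arm moves only by the tool drive_tool, never from a script. Its argument "series" is text: rows parted by semicolons, each of 7 numbers parted by spaces: the shift along the tool's x, y, z in cm, then the turn, a rotation vector about the tool's x, y, z in degrees, then the closure, from 0 (fully open) to 1 (shut). In form: tx ty tz rx ry rz fingers; .... A call has 1 to 10 rows; each row shifts and turns the commanded pose from where the row before left it, along the tool's axes as they then stand; what a row does not reach is not made up. A row lasts 1/10 s, in which the tool goes at most 50 mm and 8.59 degrees, less where a joint would pass 70% of its speed; a pose out of reach is approached as far as the arm can. A call with a gripper value outside its range is refused whole. The fingers move at their own pace and stop on an object; the grip force is fixed at half the most. Time passes only in rows, so rows that do not move let the fingers close. It gives the time, the measured TCP pose, the force, the opening and the grip force at its end, in the units of the state.
- observe(): the state, without advancing time (a new reading comes with each control period).
- snapshot(name): name is "scene" or "top" or "wrist"; returns the picture (480x640x3 uint8, red, green, blue); there is no depth.
- camera_info(name): a dict with "fx", "fy", "cx", "cy" (pixels), "rvec" (rotation vector, rad) and "tvec" (3), from world to camera coordinates, as OpenCV has them. Camera axes: x right, y down, z forward; pixel columns grow to the right and rows downward; lengths in m; the calibration is good to about 2 mm. A picture is of the moment at which its call begins: read the wrist's pose just before it. camera_info takes no time and is no camera call; for the wrist camera it gives the pose at the moment of the call.
- finish_job(): hands the job in; it is judged then, once.
Trained networks look in the newest picture that a camera, given by its name, has taken for a name from the list of things; names that differ only in an ending like _2 or _b are one class to them, and where a whole thing is asked for, a point or a joint stands for the part that bears it (a point fixed in the world has none). Each returns a list of dicts, best first, with "p" (0 to 1); they miss things now and then, are a little off and sometimes report something else, mostly with a low value. They report only what shows in the picture. A call takes as long as a camera call.
- cut_out(camera, query): "region" (480x640 bool, what is visible of it) and "extent" ([left, top, right, bottom] in pixels, round what is visible of it).
- mark_of(camera, query): "location" ([column, row] in pixels: a listed point, or the origin of a listed thing).
The state is a dict: "time": time; "qpos": joint angles; "joint_velocities": joint speeds; "tau": joint torques, N m; "position": TCP position; "ee_rot": TCP orientation; "wrist_force": force on the tool from outside, world axes, zero at the start; "wrist_torque": the same for the moment, N m; "width": finger opening in m; "gripper_force": force on a finger pad.
Only numpy, scipy, OpenCV 4.12 (cv2) and the standard library are available. Lean on these libraries where they do the work, as an engineer would, in place of code of your own. Each camera call takes 0.05 s, during which the arm holds its last target. There are 200 camera calls.

TASK

Take the red-headed locating pin out of its stand and set its tip gently down on the black plate of the sample fixture, close beside the yellow clamp. Keeping the tip lightly on the plate, slide it along the steel fence towards the grey clamp until it drops into the plate's unmarked blind hole, then push it gently fully home and let go, leaving it upright; leave the blue-headed pin and everything else where it is.

Things in the scene. Friction and masses are not known exactly. Their poses are not given: they have to be found in the camera images.
- rig: sample-positioning fixture fixed to the bench: aluminium base 112 x 236 x 10 mm carrying a black plate and a steel fence. Origin at the underside, 30 mm below the plate's face, on the hole's line (x = 0), midway between the clamps; z up, y along the fence from yellow clamp to grey clamp, x across towards the fence. Pressing the pin on it, or the fingers, with over 30 N does damage
- plate_face (a point): middle of the black plate's face, 30 mm above the fixture's origin, same axes. Face bare from x = -25 mm to the fence, y = -61 to +61 mm. Its only hole: blind, 12 mm wide, 19 mm deep, slightly chamfered, centre at x = 0; the plate was clamped anywhere along y, so the hole lies unseen somewhere from y = -4 to +44 mm. The plate is held fast
- fence (a point): point on the fence's face, on its top edge, midway along. The fence is a straight wall the whole length of the fixture; its face is at x = +5 mm of the fixture's frame, its top 14 mm above the plate's face. A 10 mm pin shank that touches it is in line with the hole
- yellow_clamp (a point): middle of the inner edge of the yellow clamp bar, on its top, 8 mm above the plate's face, at x = -20, y = -61 mm of the fixture's frame. The grey bar is its mirror image at y = +61 mm. Each bears a black knob, 20 mm wide, at y = -98 or +98 mm, 20 mm above the plate's face. A 26 mm high lip runs along the front edge of the fixture
- stand: grey plastic block 50 x 84 x 30 mm, fixed, with two pin holes at y = -25 and +25 mm on its middle line, 22 mm deep, 13 mm wide. Origin at the centre of the underside, z up, y along the row
- red_pin: locating pin to be fitted, about 60 g, 70 mm long, standing in the stand: a steel shank of 10 mm diameter, 38 mm long, with a nose tapering to 5.6 mm over the last 4 mm, under a square red plastic grip 16 x 16 mm, 32 mm tall (38 to 70 mm above the tip). Origin at the tip, z up along the pin to the grip, x and y square to the grip's faces
- blue_pin: the same pin with a blue grip, in the other hole of the stand, to be left there; origin and axes as for the red pin
- cap_a: orange screw cap, 34 mm wide, 13 mm high, loose bystander; origin at its underside
- cap_b: orange screw cap, 34 mm wide, 13 mm high, loose bystander; origin at its underside
- salt_jar: jar of salt with a white lid, 60 mm wide, 80 mm high, loose bystander; origin at its underside
- timer: white bench timer, 64 x 69 x 19 mm, loose bystander; origin at its underside
- tape_roll: roll of tape, 100 mm wide, 25 mm high, loose bystander; origin at its underside
- petri: clear petri dish, 66 mm wide, 14 mm high, loose bystander; origin at its underside

How it is judged:
By the outcome, as a careful person would: the job done as asked, in the order asked, and still so for the second after the job is handed in, with the robot touching nothing.
It also fails if it takes over 64 s, if anything falls off the work surface, if the arm or the gripper's body presses on something with over 40 N, if the wrist force passes 120 N, or if a joint passes its speed limit or range.

## Working session

There is one attempt and no reset: what is moved stays moved. The work goes in short steps, Python scripts to look and compute and a tool call to move; the robot and the scene stay as the last step left them, time stands still between calls to the robot, and variables do not carry over. Pictures are saved under pics/ and viewed, at most 10 in all, crops included, and the job is handed in when it is done.

Besides the shell and the picture viewer there is one more tool, called as a command line: name --argument value ..., lists and objects as JSON in quotes. drive_tool: Moves the arm, as the interface text tells. Its arguments: {"type":"object","properties":{"series":{"type":"string"}},"required":["series"]}

```bash
mkdir -p pics
cat > h.py <<'E'
import numpy as np, cv2
from bench import *
def cam(n):
    c=camera_info(n); K=np.array([[c['fx'],0,c['cx']],[0,c['fy'],c['cy']],[0,0,1.]])
    R=cv2.Rodrigues(np.array(c['rvec'],float))[0]; return K,R,np.array(c['tvec'],float).ravel()
def ray(n,uv,z,C=None):
    K,R,t=C or cam(n); d=R.T@np.linalg.inv(K)@np.array([uv[0],uv[1],1.]); o=-R.T@t
    return o+d*(z-o[2])/d[2]
def proj(n,p,C=None):
    K,R,t=C or cam(n); q=K@(R@np.asarray(p,float)+t); return q[:2]/q[2]
def save(n,f):
    im=snapshot(n); cv2.imwrite('pics/'+f,im[:,:,::-1]); return im
E
python3 - <<'E'
from h import *
s=observe();print(s['position'],s['ee_rot'],s['width'],tip_extent)
for n in('top','scene'):
    save(n,n+'1.png'); K,R,t=cam(n);print(n,-R.T@t,K[0,0])
    for q,z in(('rig',0),('plate_face',.03),('fence',.044),('yellow_clamp',.038),('stand',0),('red_pin',.008),('blue_pin',.008)):
        for m in mark_of(n,q)[:2]: print(q,np.round(m['location'],1),round(m['p'],2),np.round(ray(n,m['location'],z),4))
E
```

```text
[0.26423845 0.56608174 0.19195832] [-1.79934476e+02 -6.98521061e-03  1.54970577e+02] 0.09495138339863297 0.017
top [ 0.47861006 -0.13865771  1.19171696] 572.0546602336573
rig [290.4 228.7] 0.91 [ 0.606  -0.0877  0.    ]
plate_face [287.4 231. ] 0.75 [ 0.5982 -0.0828  0.03  ]
fence [290.9 229.9] 0.67 [ 0.5988 -0.0906  0.044 ]
yellow_clamp [295.9 261.6] 0.67 [ 0.535  -0.0995  0.038 ]
stand [411.  308.1] 0.77 [ 0.4361 -0.335   0.    ]
red_pin [409.6 297.3] 0.47 [ 0.4586 -0.3316  0.008 ]
blue_pin [415.8 323.1] 0.49 [ 0.4057 -0.3426  0.008 ]
blue_pin [293.1 261. ] 0.35 [ 0.5378 -0.0927  0.008 ]
scene [ 0.22443884 -0.7369906   0.53383876] 438.45435201904274
rig [328.2 254.6] 0.77 [ 0.6001 -0.0803  0.    ]
plate_face [326.  239.7] 0.88 [ 0.6015 -0.0678  0.03  ]
fence [328.1 234.8] 0.96 [ 0.6039 -0.0723  0.044 ]
yellow_clamp [308.4 252. ] 0.64 [ 0.5434 -0.1006  0.038 ]
stand [316.4 367.9] 0.66 [ 0.436  -0.3351  0.    ]
red_pin [329.6 356.1] 0.78 [ 0.4618 -0.3305  0.008 ]
blue_pin [305.6 375.4] 0.66 [ 0.4121 -0.3458  0.008 ]
```

View pics/top1.png

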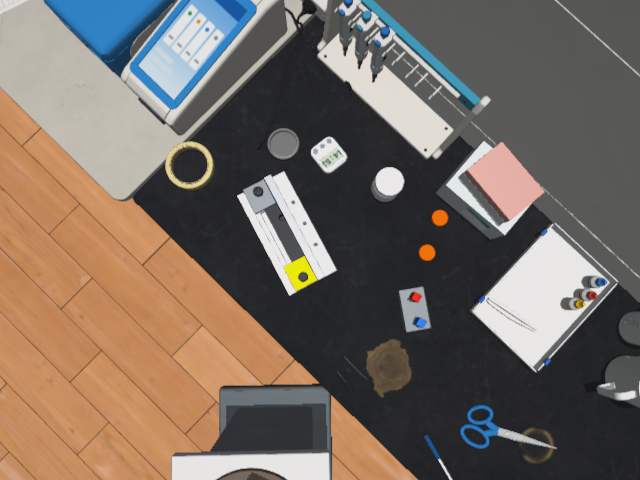

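View pics/scene1.png

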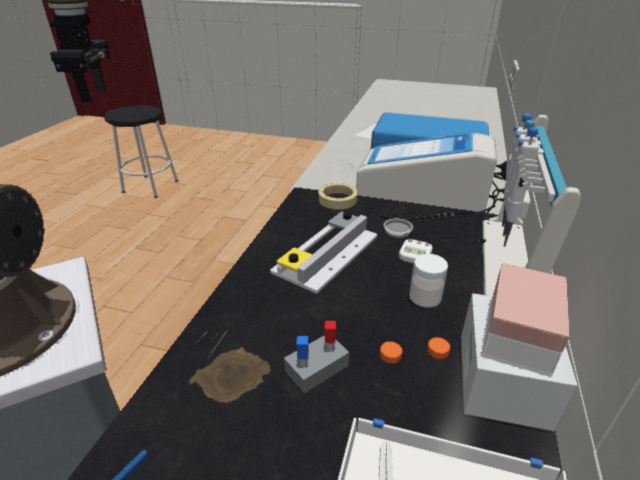

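The top view shows red pin at about (415,297), blue pin at (420,322), the yellow clamp at (300,272) and the grey clamp at (258,192), with the fence on the right of the bare strip. The scene view agrees: red pin at (330,332), blue at (303,347), rig around (328,250). I'll move over the stand to look with the wrist camera.

drive_tool --series "-3.7 -2.1 0 0 0 0 0;-3.7 -2.1 0 0 0 0 0;-3.7 -2.1 0 0 0 0 0;-3.7 -2.1 0 0 0 0 0;-3.7 -2.1 0 0 0 0 0;-3.7 -2.1 0 0 0 0 0;-3.7 -2.1 0 0 0 0 0;-3.7 -2.1 0 0 0 0 0;-3.7 -2.1 0 0 0 0 0;-3.7 -2.1 0 0 0 0 0"

```text
time: 1.8
position: [0.5117, 0.218, 0.1928]
ee_rot: [180.0, 0.0, 155.0]
wrist_force: [1.1, 0.2, -0.2]
width: 0.0951
gripper_force: 0.0
```

drive_tool --series "-1.5 -4.2 -0.5 0 0 0 0;-1.5 -4.2 -0.5 0 0 0 0;-1.5 -4.2 -0.5 0 0 0 0;-1.5 -4.2 -0.5 0 0 0 0;-1.5 -4.2 -0.5 0 0 0 0;-1.5 -4.2 -0.5 0 0 0 0;-1.5 -4.2 -0.5 0 0 0 0;-1.5 -4.2 -0.5 0 0 0 0;-1.5 -4.2 -0.5 0 0 0 0;-1.5 -4.2 -0.5 0 0 0 0"

```text
time: 2.8
position: [0.4686, -0.2263, 0.243]
ee_rot: [180.0, 0.0, 155.0]
wrist_force: [0.5, -0.3, -0.1]
width: 0.0952
gripper_force: 0.0
```

drive_tool --series "0 0 0 0 0 8.5 0;0 0 0 0 0 8.5 0;0 0 0 0 0 8.5 0;0 0 0 0 0 8.5 0;0 0 0 0 0 8.5 0;0 0 0 0 0 8.5 0;0 0 0 0 0 8.5 0;0 0 0 0 0 8.5 0"

```text
time: 3.6
position: [0.469, -0.2245, 0.2426]
ee_rot: [180.0, -0.0, 86.6]
wrist_force: [-0.2, -0.3, -0.7]
width: 0.0955
gripper_force: 0.0
```

drive_tool --series "0 0 0 0 0 8.5 0;0 0 0 0 0 8.5 0;0 0 0 0 0 8.5 0;0 0 0 0 0 8.5 0;0 0 0 0 0 8.5 0;0 0 0 0 0 8.5 0;0 0 0 0 0 8.5 0;0 0 0 0 0 8.5 0;0 0 0 0 0 7 0;0 0 0 0 0 0 0"

```text
time: 4.6
position: [0.469, -0.2245, 0.2426]
ee_rot: [-180.0, -0.0, 11.9]
wrist_force: [-0.6, 0.4, 0.1]
width: 0.0953
gripper_force: 0.0
```

Run:
```python
from h import *
s=observe();print(s['position'],s['ee_rot'],s['time'])
C=cam('wrist');print(-C[1].T@C[2],C[1][2])
save('wrist','w1.png')
for q,z in(('stand',0),('red_pin',.008),('blue_pin',.008)):
    for m in mark_of('wrist',q)[:2]: print(q,np.round(m['location'],1),round(m['p'],2),np.round(ray('wrist',m['location'],z,C),4))
    for m in cut_out('wrist',q)[:1]: print(q,np.round(m['extent'],1),round(m['p'],2))
```

```text
[ 0.46903624 -0.22446479  0.2425533 ] [-1.79997723e+02 -7.39699548e-03  1.18729792e+01] 4.6
[ 0.53370694 -0.21161938  0.43584968] [-0.23520046 -0.04998252 -0.97066085]
stand [405.4 250.2] 0.84 [ 0.4342 -0.3387  0.    ]
stand [381.1 211.7 438.8 297.2] 0.9
red_pin [408.3 232.5] 0.86 [ 0.457  -0.3341  0.008 ]
red_pin [406.7 230.4 437.4 258.4] 0.81
blue_pin [404.5 272.5] 0.83 [ 0.4096 -0.3423  0.008 ]
blue_pin [401.3 272.5 421.7 304. ] 0.78
```

View pics/w1.png

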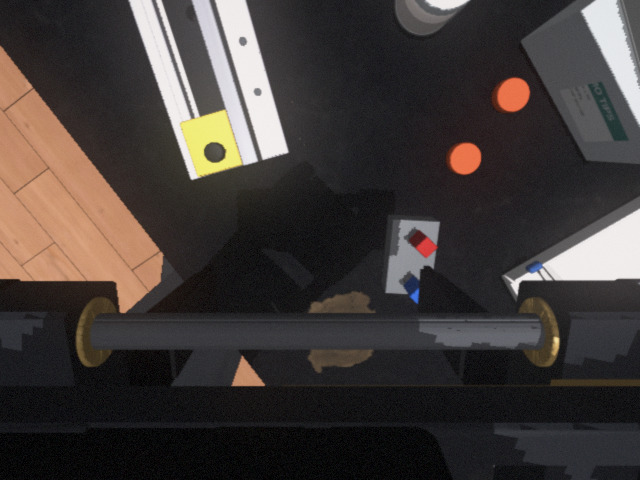

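The wrist view shows the stand's red grip at (422,243), turned about 35° in the image, and blue at (413,288). I'll go closer to find the grip's turn.

drive_tool --series "-1.1 2.1 1.8 0 0 0 0;-1.1 2.1 1.8 0 0 0 0;-1.1 2.1 1.8 0 0 0 0;-1.1 2.1 1.8 0 0 0 0;-1.1 2.1 1.8 0 0 0 0;0 0 1 0 0 0 0;0 0 1 0 0 0 0;0 0 0 0 0 0 0"

```text
time: 5.75
position: [0.4368, -0.3376, 0.1315]
ee_rot: [-179.9, 0.1, 12.0]
wrist_force: [0.2, 0.1, -0.1]
width: 0.0952
gripper_force: 0.0
```

Run:
```python
from h import *
s=observe();print(s['position'],s['ee_rot'],s['time'])
C=cam('wrist')
im=save('wrist','w2.png')
cv2.imwrite('pics/w2c.png',cv2.resize(im[120:330,190:470,::-1],None,fx=2.8,fy=2.8,interpolation=cv2.INTER_CUBIC))
for q,z in(('stand',0),('red_pin',.008),('blue_pin',.008)):
    for m in mark_of('wrist',q)[:1]: print(q,np.round(m['location'],1),round(m['p'],2),np.round(ray('wrist',m['location'],z,C),4))
hsv=cv2.cvtColor(im,cv2.COLOR_RGB2HSV); R=im.astype(int)
m=((R[:,:,0]>2.2*R[:,:,1])&(R[:,:,0]>2.2*R[:,:,2])&(R[:,:,0]>60)).astype(np.uint8); m[:100]=0
n,l,st,ce=cv2.connectedComponentsWithStats(m)
for i in range(1,n):
    if st[i,4]>100: print(st[i],ce[i])
```

```text
[ 0.43684712 -0.33762173  0.1315343 ] [-1.79902022e+02  5.16065649e-02  1.20132118e+01] 5.75
stand [317.6 225.4] 0.93 [ 0.4331 -0.3395  0.    ]
red_pin [315.4 196.3] 0.57 [ 0.4584 -0.3322  0.008 ]
blue_pin [313.3 254. ] 0.65 [ 0.4095 -0.3407  0.008 ]
[303 191  32  36 679] [318.43446244 208.34756996]
```

View pics/w2c.png

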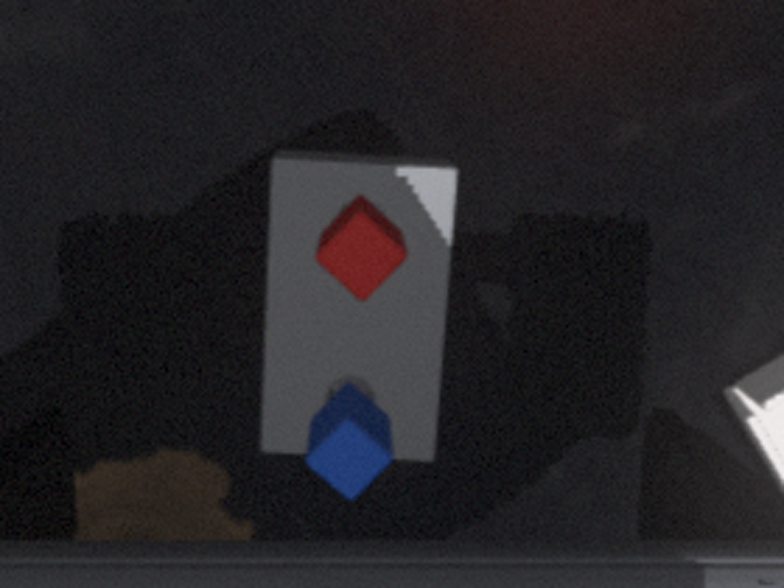

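The crop shows the red grip's top face as a diamond, corners near (316,257), (362,300), (407,254) in the crop: 45° to the tool.

Run:
```python
from h import *
s=observe();C=cam('wrist');p=s['position'];print(p)
f=lambda u:ray('wrist',(u[0]/2.8+190,u[1]/2.8+120),.078,C)[:2]
L,B,R,T=map(f,((316,257),(362,300),(407,254),(362,212)))
for a,b in((L,B),(B,R),(R,T),(T,L)): d=b-a;print(np.round(np.linalg.norm(d)*1e3,1),np.degrees(np.arctan2(d[1],d[0]))%90)
c=(L+R+B+T)/4;print('ctr',c,(L+R)/2)
y=np.radians(57);d=c-p[:2];print('d tool57',d@[np.cos(y),np.sin(y)],d@[np.sin(y),-np.cos(y)])
for n in('top','scene'):
    im=snapshot(n).astype(int);m=(im[:,:,0]>2.2*im[:,:,1])&(im[:,:,0]>2.2*im[:,:,2])&(im[:,:,0]>60)
    q=proj(n,[*c,.062]);yy,xx=np.nonzero(m);k=np.hypot(xx-q[0],yy-q[1])<25;u=(xx[k].mean(),yy[k].mean());print(n,u,k.sum(),ray(n,u,.065))
```

```text
[ 0.43755241 -0.33825352  0.13326275]
14.9 58.30958286112441
15.2 58.334676718973526
14.4 58.92357817188461
15.0 56.508742238534836
ctr [ 0.45938822 -0.33586469] [ 0.45948393 -0.33578306]
d tool57 0.013896075578604008 0.017012002962375053
top (np.float64(413.1111111111111), np.float64(295.55555555555554)) 36 [ 0.46280888 -0.3292973   0.065     ]
scene (np.float64(329.9125), np.float64(331.39166666666665)) 240 [ 0.45995252 -0.33332959  0.065     ]
```

drive_tool --series "2.3 0.2 0 0 0 0 0;0 0 0 0 0 -8 0;0 0 0 0 0 -8 0;0 0 0 0 0 -8 0;0 0 0 0 0 -8 0;0 0 0 0 0 -8 0;0 0 0 0 0 -6 0.3;0 0 0 0 0 0 0.3;0 0 0 0 0 0 0.3"

```text
time: 6.95
position: [0.4601, -0.3357, 0.1328]
ee_rot: [180.0, -0.0, 57.8]
wrist_force: [-0.0, 0.6, 0.3]
width: 0.0763
gripper_force: 0.0
```

Run:
```python
from h import *
s=observe();C=cam('wrist');p=s['position'];print(p,s['ee_rot'],s['width'])
im=save('wrist','w3.png');i=im.astype(int)
m=((i[:,:,0]>2.2*i[:,:,1])&(i[:,:,0]>2.2*i[:,:,2])&(i[:,:,0]>60)).astype(np.uint8)
n,l,st,ce=cv2.connectedComponentsWithStats(m)
k=1+np.argmax(st[1:,4]);print(st[k])
cv2.imwrite('pics/w3c.png',cv2.resize(im[120:330,190:470,::-1],None,fx=2.8,fy=2.8,interpolation=cv2.INTER_CUBIC))
for c in ((.4595,-.335,.078),(*p[:2],.078)): print(proj('wrist',c,C), (proj('wrist',c,C)-[190,120])*2.8)
```

```text
[ 0.46006179 -0.3357439   0.13277079] [ 1.79974556e+02 -9.33372365e-04  5.78004067e+01] 0.0763336771234738
[305 223  22  31 636]
[316.3143236  243.08462316] [353.68010608 344.63694484]
[317.62456017 243.56370186] [357.34876848 345.9783652 ]
```

View pics/w3c.png

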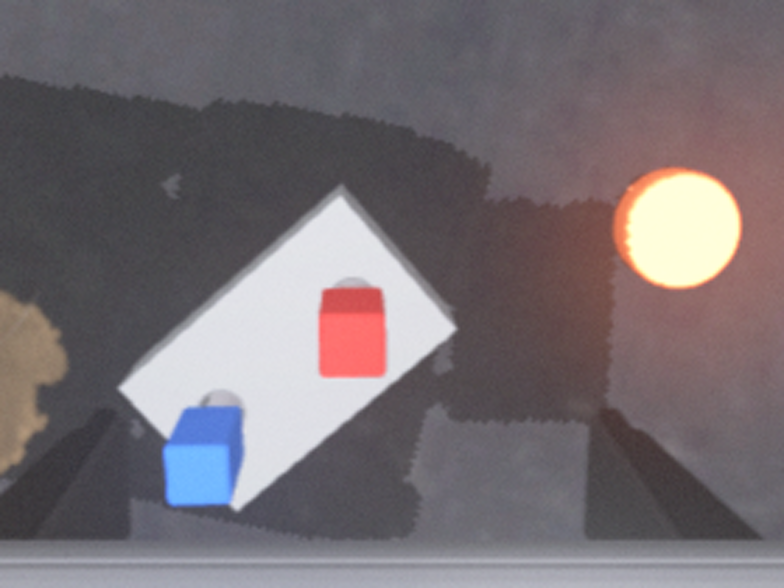

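The crop shows the red grip square to the tool and centred at (353,344), as predicted. Descending and gripping.

drive_tool --series "0 -0.1 1 0 0 0 0.5;0 0 1.5 0 0 0 0.5;0 0 1.5 0 0 0 0.5;0 0 1.5 0 0 0 0.5;0 0 1 0 0 0 0.5;0 0 0.5 0 0 0 0.5;0 0 0 0 0 0 0.5"

```text
time: 7.7
position: [0.4589, -0.3351, 0.0619]
ee_rot: [-179.9, -0.0, 57.9]
wrist_force: [0.4, 0.0, -1.0]
width: 0.0473
gripper_force: 0.0
```

drive_tool --series "0 0 0 0 0 0 0.8;0 0 0 0 0 0 0.9;0 0 0 0 0 0 0.95;0 0 0 0 0 0 1;0 0 0 0 0 0 1;0 0 0 0 0 0 1;0 0 0 0 0 0 1"

```text
time: 8.4
position: [0.4591, -0.3352, 0.0625]
ee_rot: [180.0, -0.0, 58.0]
wrist_force: [0.4, -0.4, -0.5]
width: 0.0012
gripper_force: 0.0
```

Run:
```python
from h import *
s=observe();print(s['position'],s['width'],s['gripper_force'])
a=save('scene','s4.png')[260:420,230:430,::-1]; b=save('wrist','w4.png')[:,:,::-1]
cv2.imwrite('pics/m4.png',np.hstack([cv2.resize(a,(400,320)),cv2.resize(b,(400,320))]))
```

```text
[ 0.45910806 -0.33524249  0.06251202] 0.0012076863158218495 0.0
```

View pics/m4.png

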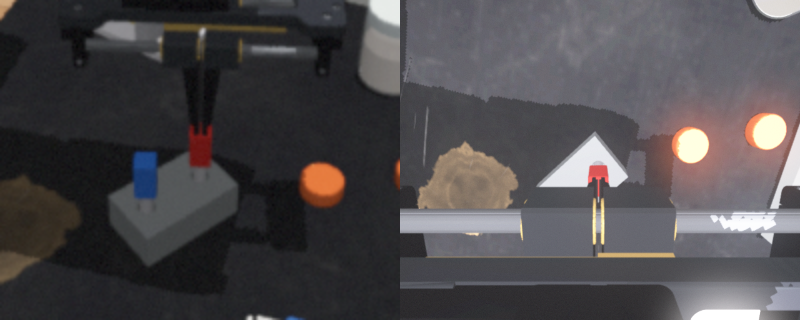

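Run:
```python
from h import *
s=observe();p=s['position'];C=cam('wrist');print(-C[1].T@C[2])
for n in('scene','wrist'):
    for q in((p[0],p[1],.046),(p[0],p[1],.062),(.4595,-.335,.078),(.4595,-.335,.046)): print(n,np.round(proj(n,q),1))
    for m in mark_of(n,'red_pin')[:1]: print(m['location'],m['p'],ray(n,m['location'],.008))
a=cv2.imread('pics/s4.png')[290:370,290:370]; b=cv2.imread('pics/w4.png')[200:300,270:370]
cv2.imwrite('pics/m5.png',np.hstack([cv2.resize(a,(400,400),interpolation=cv2.INTER_CUBIC),cv2.resize(b,(400,400),interpolation=cv2.INTER_CUBIC)]))
```

```text
[ 0.49369443 -0.27929608  0.25575737]
scene [329.9 341.5]
scene [330.  333.9]
scene [330.3 325.8]
scene [330.  341.3]
[330.6, 357.3] 0.59 [ 0.46200573 -0.33333166  0.008     ]
wrist [317.8 260.8]
wrist [317.8 269.9]
wrist [318.3 279.6]
wrist [318.1 260.1]
[315.5, 241.9] 0.76 [ 0.45851344 -0.33344878  0.008     ]
```

View pics/m5.png

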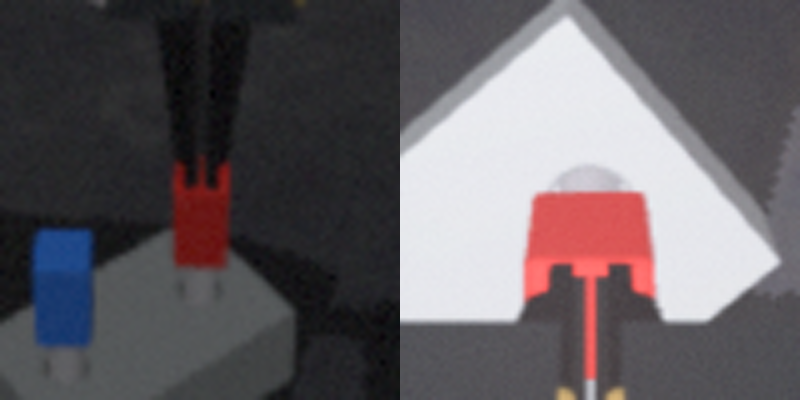

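The fingers are shut just above the grip, with red showing between them. Their tips appear near the grip's top (scene row 327), higher than the reported pose implies, so I'll check that.

```bash
ls
python3 - <<'E'
from h import *
import bench
print(tip_extent); s=observe(); print({k:np.round(v,4) for k,v in s.items()})
p=np.array(s['position'])
# darkness profile of scene image along the tool axis, and the top camera projections
im=cv2.imread('pics/s4.png')
for z in np.arange(.04,.16,.008):
    u=proj('scene',[p[0],p[1],z]); print(round(z,3),np.round(u,1),im[int(round(u[1])),int(round(u[0]))-6:int(round(u[0]))+7].sum(1))
E
```

```text
h.py
pics
0.017
{'time': np.float64(8.6), 'qpos': array([-4.279950e+01,  3.297130e+01,  1.046281e+02,  7.200000e-03,
        4.240490e+01, -1.077830e+01]), 'joint_velocities': array([ 0.0036,  0.0436, -0.0444, -0.0404, -0.0281, -0.0246]), 'tau': array([ 1.20000e-03, -5.92428e+01, -1.83637e+01,  5.02000e-02,
        5.14000e-02,  0.00000e+00]), 'position': array([ 0.4591, -0.3353,  0.0625]), 'ee_rot': array([-1.799967e+02, -5.600000e-03,  5.797350e+01]), 'wrist_force': array([ 0.0135,  0.0718, -0.3681]), 'wrist_torque': array([-0.0624,  0.0775,  0.0613]), 'gripper_force': np.float64(0.0), 'width': np.float64(0.0003)}
0.04 [329.8 344.3] [258 248 250 255 262 269 275 265 250 237 250 258 260]
0.048 [329.9 340.6] [224 158 156 140 152 147 151 136 137 147 173 204 228]
0.056 [330.  336.8] [219 157 143 154 147 153 152 154 132 146 149 120  90]
0.064 [330.  332.9] [125 147 145 143 148 152 155 155 148 150 143 141 116]
0.072 [330.1 329. ] [128 165 171 147 153 162 160 156 161 157 145 151 113]
0.08 [330.2 325. ] [139 162 140  71  54 105 138  86  41 110 176 174 125]
0.088 [330.3 321. ] [101  66  52  50  47  95 126  72  54  65  40  82 105]
0.096 [330.3 316.9] [63 67 51 61 48 76 72 61 44 43 48 59 94]
0.104 [330.4 312.8] [66 57 28 50 70 71 87 68 52 60 50 37 62]
0.112 [330.5 308.6] [50 51 47 47 51 66 67 86 25 43 33 40 44]
0.12 [330.5 304.4] [56 33 32 52 72 86 88 58 36 54 43 49 64]
0.128 [330.6 300. ] [61 25 49 46 66 87 74 42 63 55 44 44 55]
0.136 [330.7 295.7] [55 59 43 53 87 82 91 51 44 58 55 49 36]
0.144 [330.8 291.2] [ 66  92  80  84  73  91 104  93  86  90  78  92  88]
0.152 [330.9 286.7] [ 74  84 100 141 175 145 168  96  77  76  80  88  83]
```

Run:
```python
from h import *
from scipy.optimize import least_squares
# rebuild wrist camera pose at w3 from rigid offset to TCP
from scipy.spatial.transform import Rotation as Ro
s=observe();K,R,t=cam('wrist');o=-R.T@t
Rt=Ro.from_euler('xyz',s['ee_rot'],degrees=True).as_matrix(); off=Rt.T@(o-np.array(s['position'])); Rc=R@Rt
print('cam in tool',off,K[0,0])
p3=np.array([.46006,-.33574,.13277]);R3=Ro.from_euler('xyz',[180,0,57.8],degrees=True).as_matrix()
cs=np.array([(340,187),(120,388),(237,510),(455,328)])/2.8+[190,120]
for dz in(0,.01,.02,.03,.04):
    Rw=Rc@R3.T; oo=p3+R3@off+[0,0,dz]; C=(K,Rw,-Rw@oo)
    q=[ray('',u,.03,C)[:2] for u in cs]
    print(dz,[round(1e3*np.linalg.norm(q[i]-q[(i+1)%4]),1) for i in range(4)],np.mean(q,0))
```

```text
cam in tool [ 0.06582075 -0.00035209 -0.19327798] 385.521489099088
0 [np.float64(85.4), np.float64(49.7), np.float64(83.9), np.float64(51.3)] [ 0.4346123  -0.33836479]
0.01 [np.float64(88.3), np.float64(51.4), np.float64(86.7), np.float64(53.0)] [ 0.43257803 -0.34034114]
0.02 [np.float64(91.2), np.float64(53.1), np.float64(89.5), np.float64(54.7)] [ 0.43054376 -0.34231749]
0.03 [np.float64(94.1), np.float64(54.7), np.float64(92.4), np.float64(56.4)] [ 0.42850949 -0.34429384]
0.04 [np.float64(97.0), np.float64(56.4), np.float64(95.2), np.float64(58.2)] [ 0.42647523 -0.34627019]
```

drive_tool --series "0 0 -1 0 0 0 1;0 0 -1 0 0 0 1;0 0 -1 0 0 0 1;0 0 -1 0 0 0 1;0 0 0 0 0 0 1"

```text
time: 9.1
position: [0.4597, -0.3358, 0.1043]
ee_rot: [179.8, 0.0, 58.0]
wrist_force: [0.5, 0.6, -0.3]
width: 0.0008
gripper_force: 0.0
```

Run:
```python
from h import *
s=observe();p=np.array(s['position']);print(p,s['width'])
im=save('scene','s6.png');b=save('wrist','w6.png')
for n in('scene','wrist'):
  i=(im if n=='scene' else b).astype(int)
  for z in np.arange(p[2]-.02,p[2]+.045,.006):
    u=np.round(proj(n,[p[0],p[1],z])).astype(int); print(n,round(z-p[2],3),u,i[u[1],u[0]-8:u[0]+9:2].sum(1))
for n in('scene','wrist'):
  for m in mark_of(n,'red_pin')[:1]: print(n,m['p'],ray(n,m['location'],.008))
a=im[270:370,290:370,::-1]; b=b[180:300,260:380,::-1]
cv2.imwrite('pics/m6.png',np.hstack([cv2.resize(a,(400,500),interpolation=cv2.INTER_CUBIC),cv2.resize(b,(400,500),interpolation=cv2.INTER_CUBIC)]))
```

```text
[ 0.45967742 -0.33575624  0.10434311] 0.0008202371724198715
scene -0.02 [331 323] [109 156 181 186 183 188 175 116 110]
scene -0.014 [331 320] [104 118 130 132 136 136 128 110 117]
scene -0.008 [331 317] [120 119 116 121 121 122 120 110 109]
scene -0.002 [331 314] [125 128 129 116 127 122 121 114 122]
scene 0.004 [331 311] [122 118 110 112 131 136 126 123 126]
scene 0.01 [331 307] [140 112 120 122 126 130 133 125 136]
scene 0.016 [331 304] [111 127 101  59  88  49 113 128 120]
scene 0.022 [331 301] [115 129  84  62  85  56 109 125 122]
scene 0.028 [331 298] [114  88  46  49  53  61  67 126 118]
scene 0.034 [331 294] [119  74  38  43  69  60  53  96 122]
scene 0.04 [331 291] [104  51  56  63  84  50  38  70 122]
wrist -0.02 [319 260] [478 477 484 481 480 477 482 475 475]
wrist -0.014 [319 263] [477 482 479 479 473 478 472 474 471]
wrist -0.008 [319 267] [232 335 487 497 493 393 220 220 326]
wrist -0.002 [319 270] [217 231 264 446 275 236 219 213 322]
wrist 0.004 [319 274] [225 232 262 451 275 225 217 209 214]
wrist 0.01 [319 278] [221 234 258 442 271 242 221 207 214]
wrist 0.016 [319 282] [220 221 242 261 244 233 214 259 265]
wrist 0.022 [319 287] [223 235 237 245 239 225 208 254 253]
wrist 0.028 [320 291] [210 239 238 241 231 208 216 256 247]
wrist 0.034 [320 297] [354 241 234 241 241 303 384 263 250]
wrist 0.04 [320 302] [520 326 233 228 299 538 548 291 257]
scene 0.67 [ 0.46136346 -0.33067475  0.008     ]
wrist 0.83 [ 0.45812561 -0.33558062  0.008     ]
```

View pics/m6.png

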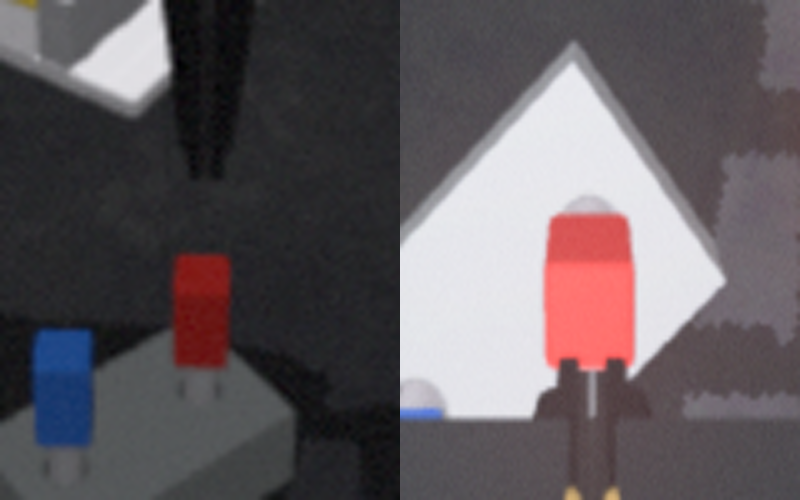

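The red pin still stands (scene, column 331). The shut fingertips are about 15 mm behind the TCP, not 17 mm ahead. I'll open them here and measure the tips again before descending.

drive_tool --series "0 0 0 0 0 0 0.6;0 0 0 0 0 0 0.6;0 0 0 0 0 0 0.6;0 0 0 0 0 0 0.6"

```text
time: 9.7
position: [0.4591, -0.3352, 0.1023]
ee_rot: [-180.0, -0.0, 58.0]
wrist_force: [-0.1, 0.1, 0.2]
width: 0.0268
gripper_force: 0.0
```

Run:
```python
from h import *
s=observe();p=np.array(s['position']);w=s['width'];print(p,w)
im=save('scene','s7.png').astype(int)
y=np.radians(58);ty=np.array([np.sin(y),-np.cos(y),0])
for sg in(-1,1):
  for z in np.arange(-.02,.045,.005):
    q=p+sg*ty*(w/2+.003)+[0,0,z]
    u=np.round(proj('scene',q)).astype(int); print(sg,round(z,3),u,im[u[1],u[0]-8:u[0]+9:2].sum(1))
```

```text
[ 0.4590808  -0.33523656  0.10234707] 0.026812035411735952
-1 -0.02 [319 323] [108 111 110 111 123 107 105 159 185]
-1 -0.015 [319 321] [111 117 117 124 112 116 110 143 180]
-1 -0.01 [319 318] [122 126 122 138 136 122 129 116 113]
-1 -0.005 [319 316] [116 121 129 142 131 136 127 121 120]
-1 0.0 [319 313] [138 135 135 127 117 124 122 123 125]
-1 0.005 [319 311] [148 135 121 122 116 117 122 119 110]
-1 0.01 [319 308] [129 143 132 132 136 133 125 113 115]
-1 0.015 [319 305] [115 131 127  78  66 123 127 127 121]
-1 0.02 [319 303] [110 115 120  94  37 116 112 126 132]
-1 0.025 [319 300] [125 116 113  55  59 103 126 126 115]
-1 0.03 [319 297] [106 107  86  37  48  94 112 136 116]
-1 0.035 [319 294] [114 113  56  42  37  83 118 117 128]
-1 0.04 [319 292] [143 213  83  65  60  80 113 109 126]
1 -0.02 [341 324] [179 166 113 119 107 118 110 108 100]
1 -0.015 [342 322] [175 118 108 111 116 113 115 116  93]
1 -0.01 [342 319] [107 111 111 122 116 117 109 105 112]
1 -0.005 [342 317] [105 122 116 112 108 119 108 116 121]
1 0.0 [342 314] [120 129 122 121 100 117 109 123 114]
1 0.005 [342 312] [136 118 125 123 123 110 116 119 131]
1 0.01 [342 309] [143 136 138 139 122 130 118 114 117]
1 0.015 [342 306] [128 132 128 101  73 123 121 118 115]
1 0.02 [342 304] [125 117 127  95  56 126 121 122 121]
1 0.025 [342 301] [130 125 125  91  66  80 113 119 131]
1 0.03 [342 298] [109 124 125  98  49  49 115 128 115]
1 0.035 [343 295] [107 121 115  68  60  59 118 125 123]
1 0.04 [343 293] [110 114 116  76  16  58 110 115 126]
```

Both tips measure about 14–15 mm behind the TCP with the fingers open as well, so the given tip extent is wrong by about 31 mm. I'll descend with that correction and check the force on the way.

drive_tool --series "0 0 1 0 0 0 0.5;0 0 1 0 0 0 0.5;0 0 1 0 0 0 0.5;0 0 1 0 0 0 0.5;0 0 0.8 0 0 0 0.5;0 0 0 0 0 0 0.5"

```text
time: 10.35
position: [0.4587, -0.3348, 0.0531]
ee_rot: [-179.9, -0.0, 58.0]
wrist_force: [-0.2, 0.1, 0.2]
width: 0.0476
gripper_force: 0.0
```

drive_tool --series "0 0 0.5 0 0 0 0.5;0 0 0.5 0 0 0 0.5;0 0 0.5 0 0 0 0.5;0 0 0.5 0 0 0 0.5;0 0 0 0 0 0 0.5"

```text
time: 10.85
position: [0.4589, -0.3351, 0.0338]
ee_rot: [-179.9, -0.0, 58.0]
wrist_force: [-1.3, -0.1, -0.1]
width: 0.0474
gripper_force: 0.0
```

drive_tool --series "0 0 0 0 0 0 0.8;0 0 0 0 0 0 0.9;0 0 0 0 0 0 1;0 0 0 0 0 0 1;0 0 0 0 0 0 1;0 0 0 0 0 0 1"

```text
time: 11.45
position: [0.4591, -0.3353, 0.0346]
ee_rot: [180.0, -0.0, 58.0]
wrist_force: [-0.3, 0.3, -0.1]
width: 0.016
gripper_force: 30.0
```

drive_tool --series "0 0 -0.5 0 0 0 1;0 0 -1 0 0 0 1;0 0 -2 0 0 0 1;0 0 -2 0 0 0 1;0 0 -2 0 0 0 1;0 0 -2 0 0 0 1;0 0 -2 0 0 0 1;0 0 -1 0 0 0 1;0 0 0 0 0 0 1"

```text
time: 12.35
position: [0.4595, -0.3356, 0.1611]
ee_rot: [179.9, 0.0, 58.0]
wrist_force: [-0.5, -0.2, -1.0]
width: 0.0156
gripper_force: 30.0
```

Run:
```python
from h import *
s=observe();p=np.array(s['position']);print(p,s['width'],s['wrist_force'])
C=cam('wrist');im=save('wrist','w8.png')
for q,z in(('rig',0),('plate_face',.03),('fence',.044),('yellow_clamp',.038)):
    for m in mark_of('wrist',q)[:1]: print(q,np.round(m['location'],1),round(m['p'],2),np.round(ray('wrist',m['location'],z,C),4))
save('scene','s8.png')
for m in mark_of('scene','red_pin')[:1]: print('tip',m['location'],m['p'],'pred',proj('scene',[p[0],p[1],p[2]-.0265]))
# top camera: rig outline
im=save('top','t8.png')
for n in('top','scene'):
  for m in cut_out(n,'rig')[:1]:
    r=m['region'].astype(np.uint8);c=max(cv2.findContours(r,0,2)[0],key=cv2.contourArea);a=cv2.minAreaRect(c);print(n,m['p'],m['extent'],a)
    if n=='top':
      b=cv2.boxPoints(a);w=[ray(n,u,.015)[:2] for u in b];print(np.round(w,4),[np.linalg.norm(w[i]-w[i-1]) for i in range(4)],[np.degrees(np.arctan2(*(w[i]-w[i-1])[::-1])) for i in range(4)])
```

```text
[ 0.45945354 -0.33556941  0.16105001] 0.01564804832982384 [-0.51478387 -0.23525212 -1.02404091]
plate_face [505.3 181.8] 0.71 [ 0.6107 -0.3911  0.03  ]
fence [419.1 194.5] 0.15 [ 0.5421 -0.3586  0.044 ]
tip [332.4, 297.8] 0.84 pred [331.02603498 296.49658502]
top 0.73 [239.4, 169.1, 337.4, 289.9] ((285.330078125, 230.9105224609375), (115.99617767333984, 54.75326156616211), 62.15242004394531)
[[ 0.6822  0.0276]
 [ 0.7345 -0.0735]
 [ 0.5185 -0.1821]
 [ 0.4682 -0.082 ]] [np.float64(0.2405252696703384), np.float64(0.11389120531460378), np.float64(0.2417430270019112), np.float64(0.11210686755381084)] [np.float64(27.11439045523305), np.float64(-62.67079033891249), np.float64(-153.30898150539855), np.float64(116.71362438388378)]
scene 0.65 [269.4, 223.5, 377.1, 292.6] ((302.26153564453125, 271.7077331542969), (48.12547302246094, 52.83879089355469), 60.2551155090332)
```

drive_tool --series "2.0 -0.6 0 0 0 0 1;3.5 -1 0 0 0 0 1;3.5 -1 0 0 0 0 1;3.5 -1 0 0 0 0 1;3.5 -1 0 0 0 0 1;3.5 -1 0 0 0 0 1;2.2 -0.7 0 0 0 0 1"

```text
time: 13.55
position: [0.5211, -0.1157, 0.1595]
ee_rot: [-180.0, -0.0, 58.0]
wrist_force: [0.3, 0.3, -0.4]
width: 0.0159
gripper_force: 30.0
```

drive_tool --series "0 0 0 0 0 8 1;0 0 0 0 0 8 1;0 0 0 0 0 8 1;0 0 0 0 0 7 1;0 0 0 0 0 0 1;0 0 0 0 0 0 1"

```text
time: 14.15
position: [0.5208, -0.1179, 0.1594]
ee_rot: [-180.0, 0.0, 27.2]
wrist_force: [0.1, -0.2, -0.6]
width: 0.0157
gripper_force: 30.0
```

Run:
```python
from h import *
s=observe();p=np.array(s['position']);print(p,s['ee_rot'],s['width'])
C=cam('wrist');im=save('wrist','w9.png');np.savez('c9.npz',K=C[0],R=C[1],t=C[2])
for q,z in(('rig',0),('plate_face',.03),('fence',.044),('yellow_clamp',.038)):
    for m in mark_of('wrist',q)[:1]: print(q,np.round(m['location'],1),round(m['p'],2),np.round(ray('wrist',m['location'],z,C),4))
cv2.imwrite('pics/w9c.png',cv2.resize(im[0:330,150:510,::-1],None,fx=1.8,fy=1.8,interpolation=cv2.INTER_CUBIC))
```

```text
[ 0.5207523  -0.11785654  0.15943511] [-1.79990910e+02  1.94599312e-04  2.71832333e+01] 0.015711038983479007
rig [324.5 119.1] 0.83 [ 0.5996 -0.0852  0.    ]
plate_face [469.2 382.9] 0.66 [ 0.4474 -0.3187  0.03  ]
fence [332.7 117.9] 0.6 [ 0.6007 -0.0908  0.044 ]
yellow_clamp [302.4 193.5] 0.86 [ 0.5374 -0.0963  0.038 ]
```

View pics/w9c.png

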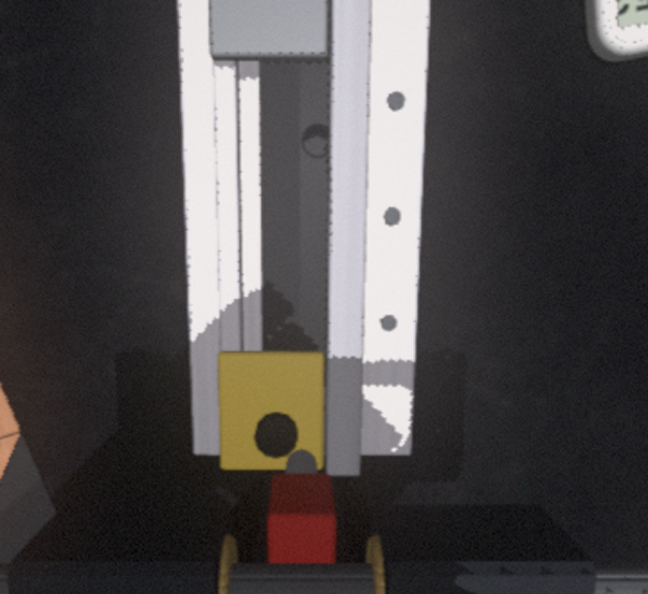

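The picture shows the pin held, the yellow clamp's inner edge at crop row 352 (columns 220–323), the grey clamp's at row 57, and the fence's inner top edge near column 328. A faint round shade at (316,140) should be the hole.

Run:
```python
from h import *
d=np.load('c9.npz');C=(d['K'],d['R'],d['t'])
g=lambda u,z:ray('',(u[0]/1.8+150,u[1]/1.8),z,C)[:2]
g0=cv2.cvtColor(cv2.imread('pics/w9.png'),cv2.COLOR_BGR2GRAY).astype(float)
# fence top inner edge, sub-pixel: strongest horizontal gradient near col 333
pts=[]
for r in range(40,190,4):
    row=g0[r-1:r+2].mean(0); G=np.diff(cv2.GaussianBlur(row[None],(5,1),0)[0]); k=325+np.argmax(G[325:342]); pts.append((k+.5,r))
w=np.array([ray('',u,.044,C)[:2] for u in pts]);v,_,_,_=np.array(0),0,0,0
l=cv2.fitLine(w.astype(np.float32),cv2.DIST_HUBER,0,.001,.001).ravel();dy=l[:2]*np.sign(l[0]);print('fence dir',np.degrees(np.arctan2(dy[1],dy[0])),'pt',l[2:],'cols',pts[0],pts[-1])
dx=np.array([dy[1],-dy[0]])
Y=[g((u,352),.038) for u in(222,271,321)];G=[g((u,57),.038) for u in(215,270,325)]
fy=np.mean([q@dy for q in Y]);gy=np.mean([q@dy for q in G]);print('yellow,grey along',fy,gy,'gap',gy-fy)
fx=np.median(w@dx)-.005; oy=(fy+gy)/2; O=dx*fx+dy*oy;print('rig origin',O,'clamp centre x',[q@dx-fx for q in(Y[1],G[1])])
print('clamp edges x',[round(q@dx-fx,4) for q in (*Y,*G)])
h=g((316,140),.03);print('hole?',h@dx-fx,h@dy-oy)
s=observe();p=np.array(s['position'][:2]);print('tcp rig xy',p@dx-fx,p@dy-oy)
yaw=np.radians(s['ee_rot'][2]);tx=np.array([np.cos(yaw),np.sin(yaw)]);tyv=np.array([np.sin(yaw),-np.cos(yaw)])
np.savez('rig.npz',dx=dx,dy=dy,fx=fx,oy=oy)
for t in((-.002,-.054),):
    e=dx*(fx+t[0])+dy*(oy+t[1])-p;print(t,'move tool',e@tx,e@tyv)
for q in('plate_face','fence'): # other cameras, given the nominal spots
    z=.03 if q=='plate_face' else .044;pp=[*(O+(dx*.005 if q=='fence' else 0)),z]
    print(q,[np.round(proj(n,pp),1) for n in('top','scene')])
```

```text
fence dir 27.077644 pt [ 0.6077721  -0.08747209] cols (np.float64(334.5), 40) (np.float64(332.5), 188)
yellow,grey along 0.4330201898239712 0.5551530639187204 gap 0.12213287409474921
rig origin [ 0.59904029 -0.08632108] clamp centre x [np.float64(-0.020694263810353386), np.float64(-0.02002179494770101)]
clamp edges x [np.float64(-0.043), np.float64(-0.0207), np.float64(0.0021), np.float64(-0.0427), np.float64(-0.02), np.float64(0.0027)]
hole? -0.0006616252503958142 0.030298883267002252
tcp rig xy -0.007504890297902522 -0.08406621526905017
(-0.002, -0.054) move tool 0.03006926754735815 0.00548831569050275
plate_face [array([289.1, 230.5]), array([329.3, 244.3])]
fence [array([291. , 228.7]), array([331.5, 239.4])]
```

drive_tool --series "1.5 0.25 0 0 0 0 1;1.6 0.3 0 0 0 0 1;0 0 2 0 0 0 1;0 0 2 0 0 0 1;0 0 2 0 0 0 1;0 0 2 0 0 0 1;0 0 1 0 0 0 1;0 0 0.5 0 0 0 1;0 0 0 0 0 0 1;0 0 0 0 0 0 1"

```text
time: 15.4
position: [0.5513, -0.1088, 0.0652]
ee_rot: [180.0, -0.0, 27.0]
wrist_force: [0.2, 0.0, -0.0]
width: 0.0159
gripper_force: 30.0
```

```bash
cat > st.py <<'E'
from h import *
d=np.load('rig.npz');S=observe();p=np.array(S['position']);f=np.array(S['wrist_force'])
print('t',S['time'],'rig xy mm',np.round([(p[:2]@d['dx']-d['fx'])*1e3,(p[:2]@d['dy']-d['oy'])*1e3],1),'tip over plate',round((p[2]-.0565)*1e3,1),'F rig',np.round([f[:2]@d['dx'],f[:2]@d['dy'],f[2]],1),'tq',np.round(S['wrist_torque'],2),S['ee_rot'])
E
python3 - <<'E'
from st import *
save('scene','s10.png');save('wrist','w10.png')
for n in('scene','wrist'):
    for m in mark_of(n,'red_pin')[:1]: q=ray(n,m['location'],p[2]-.0265);print(n,m['p'],(q[:2]@d['dx']-d['fx'])*1e3,(q[:2]@d['dy']-d['oy'])*1e3)
E
```

```text
t 15.4 rig xy mm [ -1.7 -52.8] tip over plate 8.7 F rig [ 0.1  0.2 -0. ] tq [-0.12  0.15 -0.01] [ 1.79961053e+02 -4.59047716e-02  2.69871286e+01]
scene 0.63 5.4630157514485305 -56.47905090555394
wrist 0.79 -2.061475132451307 -52.55421371552804
```

drive_tool --series "0 0 0.2 0 0 0 1;0 0 0.2 0 0 0 1;0 0 0.15 0 0 0 1;0 0 0 0 0 0 1;0 0 0 0 0 0 1"

```text
time: 16.1
position: [0.5509, -0.1087, 0.0589]
ee_rot: [-180.0, 0.0, 27.0]
wrist_force: [0.1, 0.3, -0.9]
width: 0.0157
gripper_force: 30.0
```

drive_tool --series "0 0 0.05 0 0 0 1;0 0 0 0 0 0 1;0 0 0.05 0 0 0 1;0 0 0 0 0 0 1"

```text
time: 16.5
position: [0.5509, -0.1087, 0.058]
ee_rot: [-180.0, -0.0, 27.0]
wrist_force: [-0.7, 0.0, -1.0]
width: 0.0157
gripper_force: 30.0
```

drive_tool --series "0 0 0.05 0 0 0 1;0 0 0 0 0 0 1;0 0 0 0 0 0 1"

```text
time: 16.8
position: [0.5509, -0.1087, 0.0575]
ee_rot: [-180.0, -0.0, 27.0]
wrist_force: [-0.3, -0.9, -1.0]
width: 0.0159
gripper_force: 30.0
```

drive_tool --series "0 0 0.05 0 0 0 1;0 0 0 0 0 0 1;0 0 0 0 0 0 1"

```text
time: 17.1
position: [0.5509, -0.1087, 0.057]
ee_rot: [-180.0, -0.0, 27.0]
wrist_force: [0.8, 0.3, -0.7]
width: 0.0159
gripper_force: 30.0
```

drive_tool --series "0 0 0.05 0 0 0 1;0 0 0 0 0 0 1;0 0 0 0 0 0 1"

```text
time: 17.4
position: [0.5509, -0.1087, 0.0566]
ee_rot: [180.0, -0.0, 27.0]
wrist_force: [-0.5, 0.9, 0.6]
width: 0.0159
gripper_force: 30.0
```

drive_tool --series "0 0 0.03 0 0 0 1;0 0 0 0 0 0 1;0 0 0 0 0 0 1"

```text
time: 17.7
position: [0.551, -0.1087, 0.0565]
ee_rot: [180.0, -0.0, 27.0]
wrist_force: [-1.2, 0.1, 5.4]
width: 0.0159
gripper_force: 30.0
```

drive_tool --series "0 0 0.03 0 0 0 1;0 0 0 0 0 0 1;0 0 0 0 0 0 1"

```text
time: 18.0
position: [0.551, -0.1087, 0.0563]
ee_rot: [180.0, -0.0, 27.0]
wrist_force: [-1.5, 1.1, 8.2]
width: 0.0156
gripper_force: 30.0
```

drive_tool --series "0 0 -0.02 0 0 0 1;0 0.05 0 0 0 0 1;0 0.05 0 0 0 0 1;0 0 0 0 0 0 1;0 0 0 0 0 0 1"

```text
time: 18.5
position: [0.5511, -0.1091, 0.0564]
ee_rot: [-179.9, -0.0, 27.0]
wrist_force: [-1.9, 3.4, 7.5]
width: 0.0157
gripper_force: 30.0
```

drive_tool --series "0 0.04 0 0 0 0 1;0 0 0 0 0 0 1;0 0 0 0 0 0 1"

```text
time: 18.8
position: [0.5512, -0.1094, 0.0564]
ee_rot: [-179.9, 0.0, 27.0]
wrist_force: [-2.3, 4.6, 7.8]
width: 0.0162
gripper_force: 30.0
```

```bash
python3 st.py
```

```text
t 18.8 rig xy mm [ -1.3 -53.1] tip over plate -0.1 F rig [-5.2  0.   7.8] tq [0.91 0.58 0.02] [-1.79938707e+02  3.18542622e-03  2.69646694e+01]
```

drive_tool --series "0 0 -0.03 0 0 0 1;0 0 0 0 0 0 1;0 0 0 0 0 0 1"

```text
time: 19.1
position: [0.5514, -0.1097, 0.0564]
ee_rot: [-180.0, 0.0, 27.0]
wrist_force: [-1.3, 3.2, 6.8]
width: 0.016
gripper_force: 30.0
```

```bash
python3 st.py
```

```text
t 19.1 rig xy mm [ -0.9 -53.1] tip over plate -0.1 F rig [-3.5  0.3  6.8] tq [0.73 0.51 0.01] [-1.79966023e+02  6.22314492e-03  2.69676510e+01]
```

drive_tool --series "0 0 -0.03 0 0 0 1;0 0 0 0 0 0 1;0 0.04 0 0 0 0 1;0 0 0 0 0 0 1;0 0 0 0 0 0 1"

```text
time: 19.6
position: [0.5514, -0.11, 0.0566]
ee_rot: [-179.9, 0.0, 27.0]
wrist_force: [-0.6, 4.5, 2.2]
width: 0.0158
gripper_force: 30.0
```

```bash
python3 st.py
```

```text
t 19.6 rig xy mm [ -0.6 -53.2] tip over plate 0.1 F rig [-4.3  1.5  2.2] tq [ 1.07  0.47 -0.04] [-1.79942587e+02  2.01236133e-02  2.69627723e+01]
```

drive_tool --series "0 0.05 0 0 0 0 1;0 0 0 0 0 0 1;0 0 0 0 0 0 1"

```text
time: 19.9
position: [0.5514, -0.1101, 0.0565]
ee_rot: [-179.9, 0.0, 27.0]
wrist_force: [-2.1, 6.6, 3.5]
width: 0.0154
gripper_force: 30.0
```

```bash
python3 st.py
```

```text
t 19.9 rig xy mm [ -0.5 -53.2] tip over plate 0.0 F rig [-6.8  1.1  3.5] tq [1.48 0.61 0.05] [-1.79906218e+02  3.24984706e-02  2.69611680e+01]
```

drive_tool --series "0.1 -0.03 0 0 0 0 1;0.1 0 0 0 0 0 1;0.15 0 0 0 0 0 1;0.15 0 0 0 0 0 1;0.15 0 0 0 0 0 1;0.15 0 0 0 0 0 1;0.1 0 0 0 0 0 1;0.1 0 0 0 0 0 1"

```text
time: 20.7
position: [0.5593, -0.106, 0.0565]
ee_rot: [-179.9, 0.2, 27.0]
wrist_force: [-6.4, 0.6, 5.6]
width: 0.0157
gripper_force: 30.0
```

```bash
python3 st.py
```

```text
t 20.7 rig xy mm [ -0.6 -44.4] tip over plate -0.0 F rig [-3.4 -5.4  5.6] tq [ 0.12  1.8  -0.02] [-1.79888837e+02  1.58811894e-01  2.69862322e+01]
```

Sliding well: about 5 N down and 3.4 N on the fence. Continuing.

drive_tool --series "0.2 0 -0.01 0 0 0 1;0.2 0 0 0 0 0 1;0.2 0 0 0 0 0 1;0.2 0 0 0 0 0 1;0.2 0 0 0 0 0 1;0.2 0 0 0 0 0 1;0.2 0 0 0 0 0 1;0.2 0 0 0 0 0 1;0.2 0 0 0 0 0 1"

```text
time: 21.6
position: [0.5753, -0.0978, 0.0565]
ee_rot: [-179.9, 0.2, 27.0]
wrist_force: [-8.1, 0.7, 4.6]
width: 0.0157
gripper_force: 30.0
```

```bash
python3 st.py
```

```text
t 21.6 rig xy mm [ -0.6 -26.3] tip over plate -0.0 F rig [-4.3 -6.9  4.6] tq [ 0.2   1.67 -0.02] [-1.79886459e+02  1.62672501e-01  2.69848846e+01]
```

drive_tool --series "0.2 0 0 0 0 0 1;0.2 0 0 0 0 0 1;0.2 0 0 0 0 0 1;0.2 0 0 0 0 0 1;0.2 0 0 0 0 0 1;0.2 0 0 0 0 0 1;0.2 0 0 0 0 0 1;0.2 0 0 0 0 0 1"

```text
time: 22.4
position: [0.5896, -0.0905, 0.0565]
ee_rot: [-179.9, 0.2, 27.0]
wrist_force: [-7.0, 1.7, 5.3]
width: 0.0156
gripper_force: 30.0
```

```bash
python3 st.py
```

```text
t 22.4 rig xy mm [ -0.6 -10.3] tip over plate -0.0 F rig [-4.7 -5.5  5.3] tq [ 0.16  1.74 -0.07] [-1.79887265e+02  1.65138566e-01  2.69854195e+01]
```

drive_tool --series "0.15 0 0 0 0 0 1;0.15 0 0 0 0 0 1;0.15 0 0 0 0 0 1;0.15 0 0 0 0 0 1;0.15 0 0 0 0 0 1;0.15 0 0 0 0 0 1;0.15 0 0 0 0 0 1;0.15 0 0 0 0 0 1;0.15 0 0 0 0 0 1;0.15 0 0 0 0 0 1"

```text
time: 23.4
position: [0.6029, -0.0837, 0.0565]
ee_rot: [-179.9, 0.2, 27.0]
wrist_force: [-7.1, 1.2, 5.2]
width: 0.016
gripper_force: 30.0
```

drive_tool --series "0.15 0 0 0 0 0 1;0.15 0 0 0 0 0 1;0.15 0 0 0 0 0 1;0.15 0 0 0 0 0 1;0.15 0 0 0 0 0 1;0.15 0 0 0 0 0 1;0.15 0 0 0 0 0 1;0.15 0 0 0 0 0 1"

```text
time: 24.2
position: [0.6136, -0.0783, 0.0565]
ee_rot: [-179.9, 0.2, 27.0]
wrist_force: [-6.9, 1.0, 4.6]
width: 0.0157
gripper_force: 30.0
```

drive_tool --series "0.1 0 0 0 0 0 1;0.1 0 0 0 0 0 1;0.1 0 0 0 0 0 1;0.1 0 0 0 0 0 1"

```text
time: 24.6
position: [0.6171, -0.0765, 0.0565]
ee_rot: [-179.9, 0.2, 27.0]
wrist_force: [-7.0, 0.6, 5.2]
width: 0.0157
gripper_force: 30.0
```

```bash
python3 st.py
```

```text
t 24.6 rig xy mm [-0.5 20.6] tip over plate -0.0 F rig [-3.7 -6.   5.2] tq [ 0.18  1.82 -0.02] [-1.79887047e+02  1.75217947e-01  2.69823448e+01]
```

drive_tool --series "0.1 0 0 0 0 0 1;0.1 0 0 0 0 0 1;0.1 0 0 0 0 0 1;0.1 0 0 0 0 0 1;0.1 0 0 0 0 0 1"

```text
time: 25.1
position: [0.6217, -0.0742, 0.0564]
ee_rot: [-179.9, 0.2, 27.0]
wrist_force: [-5.8, 2.1, 2.4]
width: 0.0155
gripper_force: 30.0
```

drive_tool --series "0.08 0 0 0 0 0 1;0.08 0 0 0 0 0 1;0 0 0 0 0 0 1"

```text
time: 25.4
position: [0.6236, -0.0732, 0.0562]
ee_rot: [-179.9, 0.1, 27.0]
wrist_force: [-4.6, 3.3, -1.0]
width: 0.0162
gripper_force: 30.0
```

drive_tool --series "0.08 0 0 0 0 0 1;0.08 0 0 0 0 0 1;0 0 0 0 0 0 1"

```text
time: 25.7
position: [0.6251, -0.0725, 0.0561]
ee_rot: [-179.9, 0.1, 27.0]
wrist_force: [-4.0, 2.9, -0.7]
width: 0.0159
gripper_force: 30.0
```

```bash
python3 st.py
```

```text
t 25.7 rig xy mm [-0.5 29.5] tip over plate -0.4 F rig [-4.4 -2.2 -0.7] tq [0.66 1.08 0.04] [-1.79905141e+02  1.03091919e-01  2.69753124e+01]
```

The plate force fell from 5 N to 0 near y = 27–29 mm, where the hole was expected. Lowering gently.

drive_tool --series "0 -0.03 0.1 0 0 0 1;0 0 0.1 0 0 0 1;0 0 0.1 0 0 0 1;0 0 0 0 0 0 1"

```text
time: 26.1
position: [0.6257, -0.0721, 0.0536]
ee_rot: [-180.0, -0.0, 27.0]
wrist_force: [-1.4, 5.7, 1.2]
width: 0.0158
gripper_force: 30.0
```

```bash
python3 st.py
```

```text
t 26.1 rig xy mm [-0.5 30.2] tip over plate -2.9 F rig [-5.8  1.3  1.2] tq [1.05 0.77 0.  ] [-1.79961613e+02 -2.81395143e-03  2.69645499e+01]
```

drive_tool --series "0 -0.04 0.1 0 0 0 1;0 0 0.1 0 0 0 1;0 0 0.1 0 0 0 1;0 0 0 0 0 0 1"

```text
time: 26.5
position: [0.6257, -0.072, 0.0507]
ee_rot: [-180.0, -0.0, 27.0]
wrist_force: [-1.3, 4.0, 0.1]
width: 0.0161
gripper_force: 30.0
```

```bash
python3 st.py
```

```text
t 26.5 rig xy mm [-0.6 30.2] tip over plate -5.8 F rig [-4.1  0.7  0.1] tq [ 0.92  0.42 -0.02] [-1.79992022e+02 -1.14407707e-02  2.69712221e+01]
```

In by 6 mm with no axial force. Continuing down.

drive_tool --series "0 -0.02 0.15 0 0 0 1;0 0 0.15 0 0 0 1;0 0 0.15 0 0 0 1;0 0 0.15 0 0 0 1;0 0 0 0 0 0 1"

```text
time: 27.0
position: [0.6255, -0.072, 0.0445]
ee_rot: [-180.0, 0.0, 27.0]
wrist_force: [-0.9, 3.5, -2.0]
width: 0.0156
gripper_force: 30.0
```

drive_tool --series "0 0 0.15 0 0 0 1;0 0 0.15 0 0 0 1;0 0 0.1 0 0 0 1;0 0 0 0 0 0 1"

```text
time: 27.4
position: [0.6255, -0.072, 0.0406]
ee_rot: [-180.0, 0.0, 27.0]
wrist_force: [-0.1, 2.6, -2.2]
width: 0.0159
gripper_force: 30.0
```

```bash
python3 st.py
```

```text
t 27.4 rig xy mm [-0.7 30.1] tip over plate -15.9 F rig [-2.3  1.1 -2.2] tq [ 0.53  0.35 -0.04] [-1.79994221e+02  3.24269399e-03  2.69743913e+01]
```

drive_tool --series "0 0 0.1 0 0 0 1;0 0 0.1 0 0 0 1;0 0 0.05 0 0 0 1;0 0 0 0 0 0 1"

```text
time: 27.8
position: [0.6255, -0.072, 0.0382]
ee_rot: [-180.0, -0.0, 27.0]
wrist_force: [-1.6, 2.9, -0.0]
width: 0.016
gripper_force: 30.0
```

drive_tool --series "0 0 0.05 0 0 0 1;0 0 0 0 0 0 1;0 0 0 0 0 0 1"

```text
time: 28.1
position: [0.6256, -0.072, 0.0378]
ee_rot: [-180.0, -0.0, 27.0]
wrist_force: [-1.2, 3.2, 0.0]
width: 0.0161
gripper_force: 30.0
```

drive_tool --series "0 0 0.04 0 0 0 1;0 0 0 0 0 0 1;0 0 0 0 0 0 1"

```text
time: 28.4
position: [0.6256, -0.072, 0.0375]
ee_rot: [-180.0, -0.0, 27.0]
wrist_force: [-2.2, 2.6, 2.0]
width: 0.0158
gripper_force: 30.0
```

drive_tool --series "0 0 0.04 0 0 0 1;0 0 0 0 0 0 1;0 0 0 0 0 0 1"

```text
time: 28.7
position: [0.6256, -0.0719, 0.0375]
ee_rot: [180.0, -0.0, 27.0]
wrist_force: [-2.7, 3.9, 6.8]
width: 0.0154
gripper_force: 30.0
```

```bash
python3 st.py
```

```text
t 28.7 rig xy mm [-0.7 30.2] tip over plate -19.0 F rig [-4.7 -0.6  6.8] tq [ 0.65  0.75 -0.  ] [ 1.79989159e+02 -2.33552946e-02  2.69729107e+01]
```

Depth is 19.0 mm with 7 N on the bottom, so it is fully home. Easing off, letting go and rising.

drive_tool --series "0 -0.04 -0.02 0 0 0 1;0 0 0 0 0 0 1;0 0 0 0 0 0 0.75;0 0 0 0 0 0 0.65;0 0 0 0 0 0 0.6;0 0 0 0 0 0 0.6;0 0 0 0 0 0 0.6"

```text
time: 29.4
position: [0.6254, -0.0717, 0.0371]
ee_rot: [180.0, -0.0, 27.0]
wrist_force: [-0.6, -0.5, 0.2]
width: 0.0375
gripper_force: 0.0
```

drive_tool --series "0 0 -0.5 0 0 0 0.6;0 0 -1 0 0 0 0.6;0 0 -1.5 0 0 0 0.6;0 0 -2 0 0 0 0.6;0 0 -2 0 0 0 0.6;0 0 -2 0 0 0 0.6;0 0 -2 0 0 0 0.6;0 0 -1 0 0 0 0.6;0 0 0 0 0 0 0.6"

```text
time: 30.3
position: [0.626, -0.0717, 0.1593]
ee_rot: [179.9, -0.1, 27.0]
wrist_force: [-0.2, 0.1, -0.8]
width: 0.0382
gripper_force: 0.0
```

drive_tool --series "-2 0 0 0 0 0 0.6;-3 0 0 0 0 0 0.6;-3 0 0 0 0 0 0.6;-2 0 0 0 0 0 0.6;0 0 0 0 0 0 0.6;0 0 0 0 0 0 0.6"

```text
time: 30.9
position: [0.5365, -0.117, 0.157]
ee_rot: [-180.0, -0.0, 26.9]
wrist_force: [0.2, 0.2, -1.0]
width: 0.0379
gripper_force: 0.0
```

Run:
```python
from st import *
print(S['width'])
a=save('wrist','w20.png');b=save('scene','s20.png')
O=d['dx']*d['fx']+d['dy']*(d['oy']+.030)
for n in('scene','wrist'): print(n,[np.round(proj(n,[*O,z]),1) for z in(.011,.049,.081)],[(m['location'],m['p']) for m in mark_of(n,'red_pin')[:1]])
cv2.imwrite('pics/m20.png',np.hstack([cv2.resize(a[0:300,170:470,::-1],(400,400)),cv2.resize(b[190:390,240:440,::-1],(400,400))]))
```

```text
t 30.9 rig xy mm [ -1.2 -69.7] tip over plate 100.5 F rig [-0.1  0.3 -1. ] tq [-0.04  0.13 -0.01] [-1.79989014e+02 -6.89582486e-03  2.69303527e+01]
0.037924362047172255
scene [array([337. , 245.3]), array([337.4, 230.2]), array([337.7, 216.9])] [([338.1, 247.5], 0.61)]
wrist [array([318. , 100.6]), array([318.1,  95.2]), array([318.2,  89.5])] [([315.7, 98.7], 0.88)]
```

View pics/m20.png

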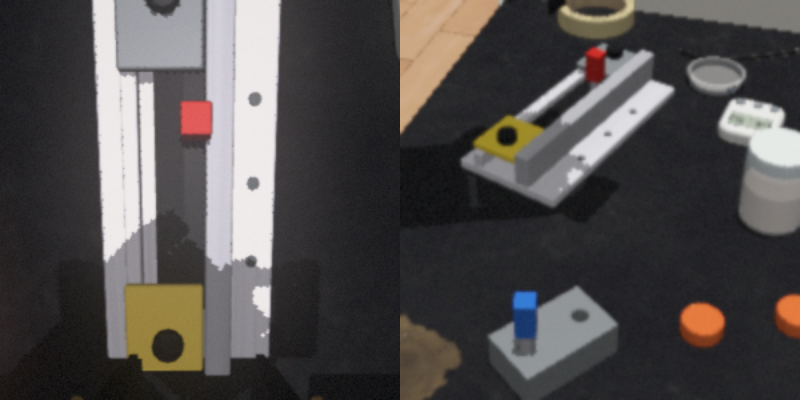

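The final pictures show the red pin upright in the plate against the fence, at left (196,118) and right (595,65). The blue pin is still in the stand and nothing else has moved.

```bash
python3 -c "
from bench import *
print(finish_job())"
```

```text
the job is handed in; nothing more can be done
None
```

The red pin is in the plate's hole, 19 mm deep, upright and released; the blue pin and everything else stayed put, and I handed the job in at about 31 s. The first grasp closed just above the pin without moving it, because the fingertips sit about 31 mm further back than the stated tip extent.

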